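# Swap the blunt punch cartridge in a push-push holder

### The arm

A 6-joint arm with a two-finger parallel gripper is mounted at the origin on the work surface. World frame = base frame: x ahead of the robot, y to its left, z up, the work surface at z = 0. Lengths are in m, angles in rad, forces in N, time in s.
With the tool pointing down it reaches from about 0.3 to 0.875 m from the base axis. Payload 6.4 kg.
Tool frame: the origin (TCP) lies at the very end of the fingers, on their centre line; the grasp point (between the pads) lies 19 mm behind it; x points along the fingers, y is the direction in which the jaws open and shut, and the axes are right-handed (so a half turn about x gives the same grasp; the last joint's range is limited). The gripper opens to 85 mm and grips with 20 to 120 N. Pads are 22 mm wide; open, the fingers measure 114 mm over their backs; the gripper's body (76 mm by 85 mm) begins 54 mm behind the grasp point. The pads swing forward as they close: fully open they stand 13 mm farther back than shut.
Start: joints at [-1.427, 0.181, 1.607, -0, 1.354, -0.206], TCP at [0.197, -0.54, 0.231] pointing down, gripper open.
Joint ranges: [-2.99, 2.99], [-0.89, 2.07], [0.3, 2.58], [-1.14, 4.28], [0, 2.63], [-3.12, 3.12]. Speed limits (rad/s): [2.57, 2.57, 3.01, 3.14, 3.14, 3.14].

### API

Orientations are given as a unit quaternion [w, x, y, z].
In Python, from bench import status, optics, hand_in gives the robot as it stands. The module is installed in compiled form; this text tells all that it offers.
- The arm moves only by the shell command python3 -m jog 'ROWS'. ROWS is JSON, one flat list of numbers, 5 for each row, row after row: the shift along the tool's x, y, z in mm, then the turn about the tool's x in degrees, then the opening in per cent of the stroke, from 0 (shut) to 100 (fully open). In form: [tx, ty, tz, yaw, gripper, tx, ty, tz, yaw, gripper, ...]. A call has exactly 5 rows; each row is the pose to reach, as a shift and turn from the pose commanded when the call began, along the tool's axes at that moment; what a row does not reach only later rows make up. A row lasts 1/10 s, in which the tool goes at most 50 mm and 8.59 degrees, less where a joint would pass 70% of its speed; a pose out of reach is approached as far as the arm can. A call with a gripper value outside its range is refused whole. The fingers move at their own pace and stop on an object; the grip force is fixed at half the most. Time passes only in rows, so rows that repeat a pose let the fingers close, or fill a call up. It gives the time, the measured TCP pose, the force and the opening at its end, in the units of the state.
- status.get_obs(): the state, without advancing time (a new reading comes with each control period).
- optics.camera(name): name is "scene" or "top" or "wrist"; returns the picture (420x560x3 uint8, red, green, blue); there is no depth.
- optics.get_calibration(name): a dict with "vertical_fov" (degrees; the focal length in pixels is half the picture's height over the tangent of half this angle, whatever the lens; pixels are square), "cx", "cy" (the principal point, pixels), "extrinsics" (4x4, takes a point from camera to world coordinates). Camera axes: x right, y up, looking along -z (the intrinsics and any distortion apply to the point x, -y, -z); pixel columns grow to the right and rows downward; lengths in m; the calibration is good to about 2 mm. The wrist camera is an equidistant fisheye: a pixel r from the principal point sees the ray r / f radians off the axis. A picture is of the moment at which its call begins: read the wrist's pose just before it. get_calibration takes no time and is no camera call; for the wrist camera it gives the pose at the moment of the call.
- hand_in(): hands the job in, once; it reports no verdict.
The state is a dict: "time_s": time; "q": joint angles; "dq": joint speeds; "joint_efforts": joint torques, N m; "eef_pos": TCP position; "eef_rot": TCP orientation; "wrist_force": force on the tool from outside, world axes, zero at the start; "torque": the same for the moment, N m; "opening": opening from 0.0 (shut) to 1.0 (fully open).
Only numpy, scipy, OpenCV 4.12 (cv2) and the standard library are available. Lean on these libraries where they do the work, as an engineer would, in place of code of your own. Each camera call takes 0.05 s, during which the arm holds its last target. There are 200 camera calls.

### The job

The orange-capped punch cartridge in the steel holder is blunt: press it down until the push-push catch lets go and it springs up, then lift it out and set it down gently in the grey tray. Take the blue-capped cartridge from the wooden stand, slide it into the holder and press it until the catch holds it down, then let go. Push by feel, with no more than 35 N against the holder, and leave the yellow-capped cartridge and everything else where it is.

Things in the scene. Friction and masses are not known exactly. Their poses are not given: they have to be found in the camera images.
- holder: Fixed steel block 120 (x) x 100 (y) x 80 mm tall, with an upright slot for one cartridge in the middle of its top and, inside, a sprung brass seat with a push-push catch. Origin at the centre of its underside, z up. Seat up: a cartridge on it stands 41 mm proud of the holder's top. Caught: 22 to 27 mm proud (the catch height differs from holder to holder).
- holder_mouth (a point): Centre of the slot's mouth, in the holder's top face 80 mm above the table; axes as the holder's. The slot is 38.4 mm along x and 28.4 mm along y: a cartridge has 1.2 mm free on each side and fits either way round by half a turn.
- seat (a joint): Travel of the sprung seat in m: 0 = fully up, grows downwards; caught at 0.014 to 0.0187. Press the cartridge to a firm stop (felt, somewhere at 0.023 to 0.034) and let it rise: pressed from up it stays caught, pressed from caught it springs fully up. Let go well short of the stop, nothing changes.
- seat_face (a point): Centre of the seat's upper face, on which a cartridge's foot rests; 41 mm above the table when up. On the way down the cartridge resists with about 4 to 11 N; at the firm stop (its depth differs from holder to holder) the force climbs steeply. A slow push of 15 to 17 N always reaches the stop; above 35 N against the holder, weight and rubbing included, the catch is damaged.
- worn: The blunt cartridge (orange cap), starts caught in the holder: steel punch cartridge, an upright block 36 (its x) x 26 (its y) x 80 mm tall, about 0.3 kg, with a plain 26 mm tall orange cap as its upper part (same cross-section, flat top) and a 2 mm tapered foot. Origin at the centre of its underside.
- worn_mid (a point): centre of the orange-capped cartridge, 40 mm below its top; x along its 36 mm side, y along its 26 mm side, z up along its length
- fresh: The sharp cartridge (blue cap), starts in one of the two sockets of the stand: steel punch cartridge, an upright block 36 (its x) x 26 (its y) x 80 mm tall, about 0.3 kg, with a plain 26 mm tall blue cap as its upper part (same cross-section, flat top) and a 2 mm tapered foot. Origin at the centre of its underside.
- fresh_mid (a point): centre of the blue-capped cartridge, 40 mm below its top; x along its 36 mm side, y along its 26 mm side, z up along its length
- tray: Fixed grey open tray 160 (x) x 115 (y) x 30 mm, walls and floor 4 mm thick; origin at the centre of its underside. The blunt cartridge goes in it, standing or lying.
- stand: Fixed wooden stand 130 (x) x 60 (y) x 45 mm with two sockets 35 mm deep, 68 mm apart along its x, each with 2 mm free round a cartridge; cartridges stand in them 45 mm proud. Origin at the centre of its underside.
- spare: The yellow-capped cartridge in the stand's other socket, same size; to be left alone. Origin at the centre of its underside.
- blanks: low pile of steel spatula blanks on the left, 28 cm long and 50 mm wide, 18 mm high; origin under its middle
- wrench: steel wrench 200 mm long lying on the right; origin under its middle
- nut: round steel nut blank, 32 mm wide and 20 mm tall; origin at the centre of its underside; near the robot
Mind the look-alikes: they are no part of the job. What is shaped like the fresh but purple is not meant. Several things look just like the tray: the one meant starts farthest from the robot's base.

How it is judged:
By the outcome, as a careful person would: the job done as asked, in the order asked, and still so for the second after the job is handed in, with the robot touching nothing.
It also fails if it takes over 72 s, if anything falls off the work surface, if the arm or the gripper's body presses on something with over 40 N, if the wrist force passes 120 N, or if a joint passes its speed limit or range.

## Working session

There is one attempt and no reset: what is moved stays moved. The work goes in short steps, Python scripts to look and compute and a shell command to move; the robot and the scene stay as the last step left them, time stands still between calls to the robot, and variables do not carry over. Pictures are saved under pics/ and viewed, on a budget of 10 in all, crops included, one or two more only if the job needs it, and the job is handed in when it is done.

```bash
mkdir -p pics; python3 - <<'E'
from bench import status, optics
import cv2,json
o=status.get_obs();print({k:(v.tolist() if hasattr(v,'tolist') else v) for k,v in o.items()})
for n in ["scene","top"]:
    c=optics.get_calibration(n);print(n,c)
    cv2.imwrite(f"pics/{n}0.png",cv2.cvtColor(optics.camera(n),cv2.COLOR_RGB2BGR))
print(optics.get_calibration("wrist"))
E
```

```text
{'time_s': 0.0, 'q': [-1.4273079600369076, 0.18150655974725846, 1.6079956723599322, 1.235601409202286e-05, 1.3537957554322226, -0.20632857198272428], 'dq': [9.680945687159617e-05, 0.00035538344123667255, 0.00037093742530868595, 3.9952060159975905e-05, 9.277290342770631e-06, 0.0017310997613219326], 'joint_efforts': [4.638751420316112e-05, -44.488205909729004, -35.13341546058655, -0.00033154380616906565, 0.009232379961758852, -1.1023032300272462e-05], 'eef_pos': [0.1969929552173198, -0.5396261564179755, 0.23040949857097953], 'eef_rot': [0.12244584137675003, 0.696341194184115, 0.12365083127128398, -0.696294786091136], 'wrist_force': [-0.05771261636147662, 0.031403002639080684, 0.07361576729821313], 'torque': [0.004121895599342082, 0.006070166547423441, 0.036742470338787345], 'opening': 1.0013024301457414}
scene {'vertical_fov': 49.085348638454754, 'cx': 271.4292285802669, 'cy': 213.6759346665892, 'extrinsics': array([[ 0.80208595, -0.4803373 ,  0.3548721 ,  0.83344887],
       [ 0.59713659,  0.65427179, -0.464065  , -0.49753647],
       [-0.00927507,  0.58412713,  0.81160919,  0.9668942 ],
       [ 0.        ,  0.        ,  0.        ,  1.        ]])}
top {'vertical_fov': 54.81020883121459, 'cx': 276.71150185442576, 'cy': 208.83625202884843, 'extrinsics': array([[-0.0059416 ,  0.99513152, -0.09837658,  0.34898575],
       [-0.99992007, -0.0070104 , -0.01052224,  0.00775354],
       [-0.01116067,  0.09830619,  0.99509363,  1.25244994],
       [ 0.        ,  0.        ,  0.        ,  1.        ]])}
{'vertical_fov': 65.70646984690485, 'cx': 279.62791258365877, 'cy': 203.1023343424668, 'extrinsics': array([[ 0.3427179 ,  0.90516386,  0.2514415 ,  0.25961694],
       [-0.93943703,  0.33066426,  0.09010666, -0.51703313],
       [-0.00158142, -0.26709462,  0.96366901,  0.37371743],
       [ 0.        ,  0.        ,  0.        ,  1.        ]])}
```

View pics/top0.png

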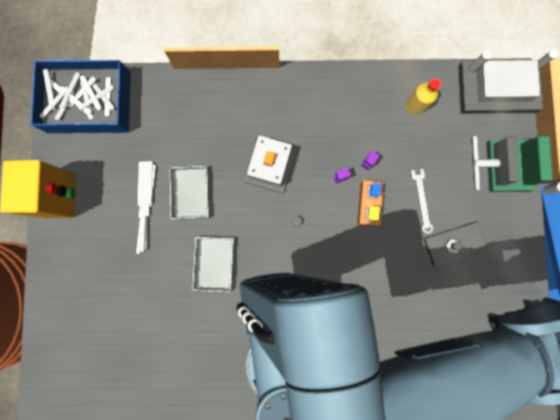

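View pics/scene0.png

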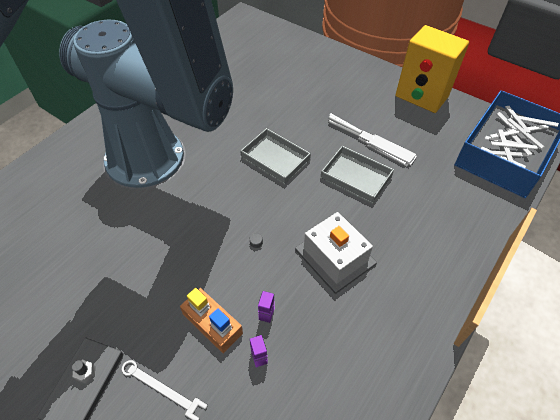

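Top view: the orange cap in the holder is at (270,158). The blue cap is at (376,190) and the yellow at (374,213), both in the stand. Look-alikes: purple blocks at (344,174) and (372,159), plus trays at (190,192) and (213,263). I choose the blue cap in the stand and the tray at (190,192), which is farther from the base. Next I measure coarsely.

```bash
cat > h.py <<'E'
import numpy as np,cv2
from bench import status,optics
from scipy.spatial.transform import Rotation as R
RNG={'orange':((8,150,150),(18,255,255)),'blue':((100,150,80),(120,255,255)),'yellow':((22,150,120),(32,255,255)),'purple':((130,120,40),(155,255,255))}
def rays(c,uv,fish=False):
    uv=np.atleast_2d(np.asarray(uv,float));f=210/np.tan(np.radians(c['vertical_fov']/2))
    d=(uv-[c['cx'],c['cy']])/f
    if fish:
        r=np.linalg.norm(d,axis=1,keepdims=True)+1e-12; d=np.hstack([d/r*np.sin(r),np.cos(r)])
    else: d=np.hstack([d,np.ones((len(d),1))])
    E=c['extrinsics'];return E[:3,3],(d*[1,-1,-1])@E[:3,:3].T
def plane(c,uv,z,fish=False):
    p,d=rays(c,uv,fish);return p+d*((z-p[2])/d[:,2])[:,None]
def proj(c,P,fish=False):
    E=c['extrinsics'];q=(np.atleast_2d(P)-E[:3,3])@E[:3,:3]*[1,-1,-1]
    f=210/np.tan(np.radians(c['vertical_fov']/2));n=np.linalg.norm(q[:,:2],axis=1,keepdims=True)
    a=q[:,:2]/n*np.arctan2(n,q[:,2:]) if fish else q[:,:2]/q[:,2:]
    return a*f+[c['cx'],c['cy']]
def cont(im,col=None,mask=None,amin=15):
    if mask is None:
        hsv=cv2.cvtColor(im,cv2.COLOR_RGB2HSV);mask=cv2.inRange(hsv,*map(np.array,RNG[col]))
    cs,_=cv2.findContours(mask,cv2.RETR_EXTERNAL,cv2.CHAIN_APPROX_NONE)
    return sorted([c[:,0,:] for c in cs if cv2.contourArea(c)>amin],key=lambda c:-cv2.contourArea(c.reshape(-1,1,2)))
def snap(n):
    c=optics.get_calibration(n);return c,optics.camera(n)
def save(n,im):cv2.imwrite(f'pics/{n}.png',cv2.cvtColor(im,cv2.COLOR_RGB2BGR))
def rect(P):
    (x,y),(w,h),a=cv2.minAreaRect((np.asarray(P)[:,:2]*1000).astype(np.float32))
    if w<h: w,h,a=h,w,a+90
    return np.round([x,y,w,h,(a+90)%180-90],1)   # long-side angle in deg
def tool():
    o=status.get_obs();w,x,y,z=o['eef_rot'];return o,np.array(o['eef_pos']),R.from_quat([x,y,z,w]).as_matrix()
def go(target,yaw_y=None):
    """shift in tool axes mm; yaw deg so tool y (mod 180) points along world angle yaw_y"""
    o,p,M=tool();s=M.T@(np.array(target)-p)*1000
    a=np.degrees(np.arctan2(M[1,1],M[0,1]));t=None
    if yaw_y is not None: t=-((yaw_y-a+90)%180-90)  # tool x down: positive turn = negative world
    print('shift',s.round(1),'turn',t,'tooly',round(a,2),'pos',p.round(4),'q6',round(o['q'][5],3),'t',round(o['time_s'],2))
E
python3 - <<'E'
from h import *
for n in ['top','scene']:
    c,im=snap(n)
    for col,z in [('orange',.1045),('blue',.09),('yellow',.09),('purple',.08)]:
        for k in cont(im,col)[:3]:
            print(n,col,k.mean(0).round(0),rect(plane(c,k,z)))
    if n=='top':
        print('tray',plane(c,[[171,170],[208,166],[212,215],[172,219]],.03).round(3).tolist())
        print('holder',plane(c,[[259,136],[294,146],[281,185],[247,176]],.08).round(3).tolist())
_,p,M=tool();print(M.round(3))
E
```

```text
top orange [362. 207.] [ 476.5 -221.7  119.7   34.     8.5]
top orange [  8. 361.] [ 43.3 765.7  50.5  14.  -44.5]
top orange [379. 202.] [ 483.6 -268.1   31.3   21.8  -16.6]
top blue [553. 245.] [ 353.2 -755.8  305.8   48.4   -4.2]
top blue [ 76. 124.] [733.7 613.4 262.7  69.2 -83.1]
top blue [72. 72.] [845.5 616.7 260.8 147.5 -88.2]
top yellow [ 20. 186.] [ 5.381e+02  7.711e+02  1.506e+02  1.065e+02 -3.000e-01]
top yellow [426.  95.] [ 800.  -419.7   66.3   60.5  -45.4]
top yellow [374. 212.] [ 450.1 -259.5   40.6   28.7   -1.6]
top purple [371. 160.] [ 607.5 -256.5   54.4   28.   -37.5]
top purple [342. 175.] [ 564.3 -171.    47.5   29.   -65. ]
tray [[0.592, 0.345, 0.03], [0.604, 0.231, 0.03], [0.452, 0.217, 0.03], [0.441, 0.339, 0.03]]
holder [[0.682, 0.071, 0.08], [0.651, -0.032, 0.08], [0.535, 0.007, 0.08], [0.562, 0.107, 0.08]]
scene orange [221. 337.] [ 546.7 -292.7   37.7   26.9   -5.9]
scene blue [508. 166.] [827.7 539.8 282.1 185.6  87.9]
scene blue [532. 108.] [8.259e+02 7.171e+02 1.378e+02 6.570e+01 2.000e-01]
scene blue [219. 320.] [ 522.  -269.8   41.7   27.    -8.4]
scene yellow [439.  41.] [ 4.757e+02  8.705e+02  1.540e+02  1.097e+02 -3.000e-01]
scene yellow [196. 298.] [ 453.3 -261.4   42.4   27.9   -7.7]
scene purple [266. 307.] [ 577.7 -187.    63.5   34.5  -68.9]
scene purple [259. 351.] [ 621.9 -269.8   57.4   28.6  -36.1]
[[-0.     0.343 -0.939]
 [ 0.001 -0.939 -0.343]
 [-1.    -0.001 -0.   ]]
```

```bash
python3 -c "
from h import *
go([.607,.038,.24],72)"
```

```text
shift [  -8.7 -402.4 -583.2] turn 38.04200073298682 tooly -69.96 pos [ 0.197  -0.5399  0.2308] q6 -0.206 t 0.2
```

```bash
python3 -m jog '[-9,-400,-580,0,100,-9,-400,-580,0,100,-9,-400,-580,0,100,-9,-400,-580,0,100,-9,-400,-580,0,100]'; python3 -c "
from h import *
go([.607,.038,.24],72)"
```

```text
time_s: 0.7
eef_pos: [0.3425, -0.3346, 0.2345]
eef_rot: [0.123, 0.696, 0.123, -0.696]
wrist_force: [1.4, -1.6, 1.3]
opening: 1.0
shift [  -5.5 -259.6 -376. ] turn 38.007980499692906 tooly -69.99 pos [ 0.3425 -0.3346  0.2345] q6 0.199 t 0.7
```

```bash
python3 -m jog '[-5,-260,-376,0,100,-5,-260,-376,8,100,-5,-260,-376,16,100,-5,-260,-376,24,100,-5,-260,-376,38,100]'; python3 -c "
from h import *
go([.607,.038,.24],72)"
```

```text
time_s: 1.2
eef_pos: [0.4724, -0.1528, 0.2371]
eef_rot: [-0.059, 0.705, -0.059, -0.705]
wrist_force: [-0.6, -1.0, 0.5]
opening: 0.998
shift [  -3.  -210.5 -101. ] turn 8.430191061923438 tooly -99.57 pos [ 0.4724 -0.1528  0.2371] q6 1.185 t 1.2
```

```bash
python3 -m jog '[-3,-200,-96,0,0,-3,-200,-96,0,0,-3,-200,-96,0,0,-3,-200,-96,0,0,-3,-200,-96,0,0]'; python3 - <<'E'
from h import *
go([.607,.038,.24],72)
c,im=snap('wrist');save('w1',im)
for k in cont(im,'orange')[:3]: print(k.mean(0),len(k),rect(plane(c,k,.1045,True)))
E
```

```text
time_s: 1.7
eef_pos: [0.6, 0.0312, 0.2397]
eef_rot: [-0.056, 0.705, -0.056, -0.705]
wrist_force: [-0.5, 0.1, -0.1]
opening: 0.151
shift [-0.3 -7.8 -5.8] turn 8.908425849331081 tooly -99.09 pos [0.6    0.0312 0.2397] q6 1.583 t 1.7
[503.2614841  227.06360424] 283 [ 516.4 -212.7  106.5   49.4   -5.8]
[266.48469388 176.34183673] 196 [611.6  41.   34.2  25.9 -17. ]
```

View pics/w1.png

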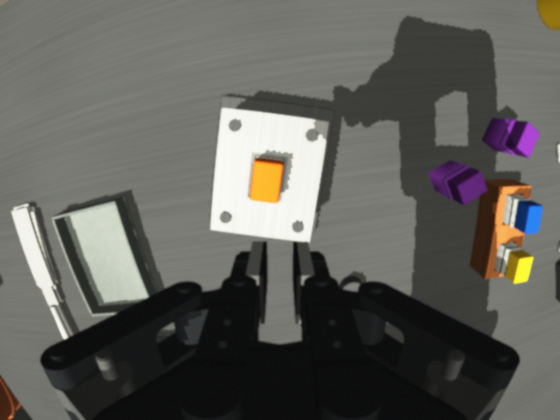

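The wrist view shows the holder's white top plate with the orange cap at (266,178). The stand is at (505,225), with the blue cap at (528,218) and yellow at (520,266). The purple look-alikes are at (455,182) and (512,137), outside the stand.

```bash
python3 - <<'E'
from h import *
c=optics.get_calibration('wrist');im=cv2.cvtColor(cv2.imread('pics/w1.png'),cv2.COLOR_BGR2RGB)
m=(im.min(2)>165).astype(np.uint8)*255
for k in cont(im,mask=m,amin=2000)[:2]: print(k.mean(0),len(k),rect(plane(c,k,.08,True)))
print('tool->cam', (lambda t:(t[2].T@(c['extrinsics'][:3,3]-t[1])).round(4))(tool()))
go([.6115,.041,.115],73)
E
```

```text
[267.85466377 173.07592191] 461 [611.1  43.1 121.7 101.7 -16.5]
[108.42424242 253.0719697 ] 264 [552.5 238.9 116.8  66.9   2.8]
tool->cam [-0.1432  0.0004 -0.0667]
shift [124.7  -9.9  -9.2] turn 7.959687221538047 tooly -99.04 pos [0.6007 0.0324 0.2397] q6 1.584 t 1.75
```

```bash
python3 -m jog '[0,-9,-9,8,0,40,-9,-9,8,0,80,-9,-9,8,0,110,-9,-9,8,0,122,-9,-9,8,0]'; python3 -c "
from h import *
go([.6115,.041,.115],73.2)"
```

```text
time_s: 2.25
eef_pos: [0.6063, 0.035, 0.114]
eef_rot: [0.106, -0.697, 0.106, 0.701]
wrist_force: [-0.1, -0.1, 0.8]
opening: 0.0
shift [-1.  -7.3 -3.2] turn -0.47763369631093155 tooly -107.28 pos [0.6063 0.035  0.114 ] q6 1.735 t 2.25
```

```bash
python3 -m jog '[0,-7,-3,0,0,2,-7,-3,0,0,4,-7,-3,0,0,6,-7,-3,0,0,8,-7,-3,0,0]'; python3 -m jog '[1,0,0,0,0,2,0,0,0,0,3,0,0,0,0,4,0,0,0,0,5,0,0,0,0]'
```

```text
time_s: 2.75
eef_pos: [0.6145, 0.0406, 0.1109]
eef_rot: [-0.106, 0.7, -0.106, -0.698]
wrist_force: [0.0, -0.0, -0.1]
opening: -0.001
time_s: 3.25
eef_pos: [0.6143, 0.0406, 0.1057]
eef_rot: [-0.106, 0.699, -0.106, -0.699]
wrist_force: [-1.4, 0.5, 6.3]
opening: 0.007
```

```bash
python3 -m jog '[1,0,0,0,0,2,0,0,0,0,3,0,0,0,0,4,0,0,0,0,5,0,0,0,0]'
```

```text
time_s: 3.75
eef_pos: [0.6146, 0.0406, 0.1012]
eef_rot: [-0.106, 0.7, -0.106, -0.699]
wrist_force: [-2.3, 0.5, 6.7]
opening: -0.001
```

```bash
python3 -m jog '[0.5,0,0,0,0,1,0,0,0,0,1.5,0,0,0,0,2,0,0,0,0,2.5,0,0,0,0]'
```

```text
time_s: 4.25
eef_pos: [0.6146, 0.0406, 0.0987]
eef_rot: [-0.106, 0.7, -0.106, -0.699]
wrist_force: [-2.1, -0.3, 7.3]
opening: -0.001
```

```bash
python3 -m jog '[0.5,0,0,0,0,1,0,0,0,0,1.5,0,0,0,0,2,0,0,0,0,2,0,0,0,0]'
```

```text
time_s: 4.75
eef_pos: [0.6146, 0.0405, 0.0968]
eef_rot: [-0.106, 0.7, -0.106, -0.699]
wrist_force: [-2.7, 0.0, 6.5]
opening: 0.001
```

```bash
python3 -m jog '[0.5,0,0,0,0,1,0,0,0,0,1.5,0,0,0,0,2,0,0,0,0,2,0,0,0,0]'
```

```text
time_s: 5.25
eef_pos: [0.6153, 0.0405, 0.0958]
eef_rot: [-0.106, 0.7, -0.106, -0.698]
wrist_force: [-3.7, 0.4, 12.8]
opening: -0.002
```

```bash
python3 -m jog '[0.2,0,0,0,0,0.4,0,0,0,0,0.6,0,0,0,0,0.6,0,0,0,0,0.6,0,0,0,0]'
```

```text
time_s: 5.75
eef_pos: [0.6153, 0.0405, 0.0956]
eef_rot: [-0.106, 0.7, -0.106, -0.698]
wrist_force: [-3.6, 0.2, 14.6]
opening: 0.004
```

```bash
python3 -m jog '[0.2,0,0,0,0,0.4,0,0,0,0,0.6,0,0,0,0,0.6,0,0,0,0,0.6,0,0,0,0]'
```

```text
time_s: 6.25
eef_pos: [0.6153, 0.0405, 0.0955]
eef_rot: [-0.106, 0.7, -0.106, -0.698]
wrist_force: [-5.2, 1.5, 17.0]
opening: 0.001
```

```bash
python3 -m jog '[-1,0,0,0,0,-3,0,0,0,0,-5,0,0,0,0,-7,0,0,0,0,-9,0,0,0,0]'; python3 -m jog '[-4,0,0,0,0,-8,0,0,0,0,-12,0,0,0,0,-16,0,0,0,0,-20,0,0,0,0]'
```

```text
time_s: 6.75
eef_pos: [0.6142, 0.0406, 0.1019]
eef_rot: [-0.106, 0.699, -0.106, -0.699]
wrist_force: [-1.3, 0.4, 4.9]
opening: 0.001
time_s: 7.25
eef_pos: [0.6137, 0.0407, 0.1213]
eef_rot: [0.106, -0.699, 0.106, 0.699]
wrist_force: [0.8, 0.1, -0.1]
opening: -0.003
```

```bash
python3 -m jog '[-40,0,0,0,60,-80,0,0,0,60,-119,0,0,0,60,-119,0,0,0,60,-119,0,0,0,60]'; cat > std.py <<'E'
# cap rectangle as seen from a standard view, in tool frame offsets (mm) from TCP
import sys
from h import *
def std(col,z,name=None):
    o,p,M=tool();c,im=snap('wrist')
    if name: save(name,im)
    for k in cont(im,col,amin=400)[:2]:
        P=plane(c,k,z,True);r=rect(P);t=M.T@(np.array([r[0]/1e3,r[1]/1e3,z])-p)*1000
        print(col,k.mean(0).round(1),r,'tool yz off',t[1:].round(2),'tcp',p.round(4))
    return c,im
E
python3 - <<'E'
from std import *
c,im=std('orange',.121,'w2')
m=(im.min(2)>165).astype(np.uint8)*255
k=cont(im,mask=m,amin=2000)[0];print(rect(plane(c,k,.08,True)))
go([.6115,.041,.12],73.5)
# both-view height check
for n in ['scene']:
    c,im=snap(n)
    for k in cont(im,'orange')[:3]:
        q=k.mean(0)
        if 300<q[0]<380: print(n,q)
    print(proj(c,[[.612,.0415,.11],[.612,.0415,.095]]))
E
```

```text
time_s: 7.75
eef_pos: [0.6145, 0.0406, 0.2415]
eef_rot: [-0.106, 0.7, -0.106, -0.698]
wrist_force: [-0.6, 0.7, -0.7]
opening: 0.597
orange [516.3 202.4] [ 527.4 -199.1  101.    45.2   -5.9] tool yz off [254.79  12.3 ] tcp [0.6145 0.0406 0.2415]
[610.1  41.6 121.3 102.  -16.8]
shift [119.7   0.3   1.9] turn -0.772320001572723 tooly -107.27 pos [0.6135 0.0407 0.2397] q6 1.746 t 7.8
[[339.77384228 232.30556641]
 [339.03274364 235.97486586]]
```

View pics/w2.png

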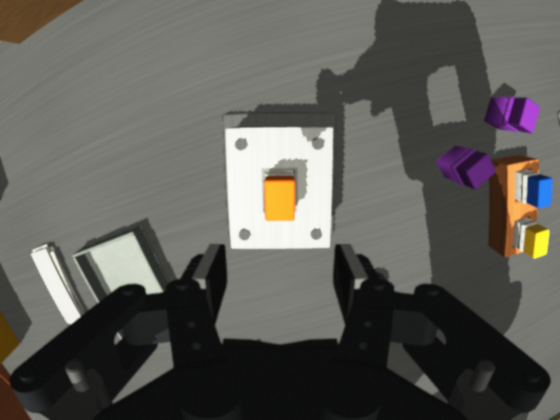

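The cap has sprung up: steel is visible behind it at (281,172), and the cap is at (280,199). The mask has to separate the top face from the side.

```bash
python3 - <<'E'
from h import *
im=cv2.cvtColor(cv2.imread('pics/w2.png'),cv2.COLOR_BGR2HSV)
for y in range(166,226,2): print(y,im[y,280].tolist(),end=' ')
print()
for x in range(258,304,2): print(x,im[210,x].tolist(),end=' ')
for q in [(541,190),(525,180)]: print(q,im[q[1]-16:q[1]+17:3,q[0]].tolist())
E
```

```text
166 [30, 16, 145] 168 [30, 19, 123] 170 [30, 16, 109] 172 [26, 20, 104] 174 [16, 52, 117] 176 [11, 173, 96] 178 [11, 231, 97] 180 [12, 230, 201] 182 [18, 215, 251] 184 [21, 208, 252] 186 [21, 208, 252] 188 [21, 208, 252] 190 [21, 208, 252] 192 [21, 208, 252] 194 [21, 209, 252] 196 [21, 209, 252] 198 [21, 209, 252] 200 [21, 208, 252] 202 [21, 209, 252] 204 [21, 208, 252] 206 [21, 209, 252] 208 [21, 208, 252] 210 [21, 209, 252] 212 [21, 208, 252] 214 [21, 210, 252] 216 [21, 208, 252] 218 [21, 204, 252] 220 [19, 117, 251] 222 [21, 13, 248] 224 [35, 6, 248] 
258 [30, 5, 248] 260 [30, 5, 247] 262 [33, 12, 229] 264 [12, 114, 214] 266 [19, 206, 251] 268 [21, 207, 252] 270 [21, 207, 252] 272 [21, 207, 252] 274 [21, 208, 252] 276 [21, 208, 252] 278 [21, 208, 252] 280 [21, 209, 252] 282 [21, 209, 252] 284 [21, 209, 252] 286 [21, 209, 252] 288 [21, 212, 252] 290 [21, 212, 252] 292 [20, 212, 252] 294 [12, 149, 240] 296 [21, 22, 225] 298 [30, 6, 244] 300 [30, 6, 247] 302 [30, 5, 247] (541, 190) [[107, 40, 90], [109, 208, 65], [109, 218, 191], [107, 210, 243], [107, 210, 244], [106, 210, 244], [107, 210, 244], [106, 211, 244], [106, 211, 244], [106, 211, 244], [107, 210, 244]]
(525, 180) [[13, 177, 221], [12, 176, 154], [16, 51, 121], [26, 18, 101], [30, 13, 218], [30, 8, 235], [30, 8, 233], [30, 8, 233], [30, 12, 216], [33, 11, 227], [30, 9, 227]]
```

```bash
sed -i "s/'orange':((8,150,150),(18,255,255)),'blue':((100,150,80),(120,255,255))/'orange':((9,110,175),(23,255,255)),'blue':((100,110,165),(120,255,255))/" h.py
python3 - <<'E'
from h import *
im=cv2.cvtColor(cv2.imread('pics/w2.png'),cv2.COLOR_BGR2RGB);c=optics.get_calibration('wrist');o,p,M=tool()
for k in cont(im,'orange',amin=400)[:4]:
    if abs(k.mean(0)-[280,200]).max()<40:
        r=rect(plane(c,k,.121,True));print(k.mean(0),r,(M.T@([r[0]/1e3,r[1]/1e3,.121]-p)*1e3).round(2),p)
m=(im.min(2)>165).astype(np.uint8)*255
k=cont(im,mask=m,amin=2000)[0];r=rect(plane(c,k,.08,True));print(r,(M.T@([r[0]/1e3,r[1]/1e3,.08]-p)*1e3).round(2))
E
```

```text
[279.29323308 199.54887218] [609.5  41.3  34.5  25.9 -17.3] [117.76   0.48   3.25] [0.61303226 0.04075476 0.23875072]
[608.4  41.7 120.2 101.2 -16.9] [158.76   0.41   4.31]
```

```bash
python3 -m jog '[0,0.5,3,0,60,40,0.5,3,0,60,80,0.5,3,0,60,120,0.5,3,0,60,140,0.5,3,0,60]'; python3 -c "
from h import *
go([.6103,.0413,.088],72.9)"
```

```text
time_s: 8.35
eef_pos: [0.6071, 0.0415, 0.0947]
eef_rot: [0.106, -0.696, 0.106, 0.702]
wrist_force: [0.2, 0.8, -0.7]
opening: 0.605
shift [ 6.7 -0.8 -3.2] turn -0.17250765780346455 tooly -107.27 pos [0.6071 0.0415 0.0947] q6 1.746 t 8.35
```

```bash
python3 -m jog '[5,0,0,0,60,8,0,0,0,60,8,0,0,0,60,8,0,0,0,60,8,0,0,0,60]'; python3 -c "
from h import *
go([.6103,.0413,.088],72.9)"
```

```text
time_s: 8.85
eef_pos: [0.6119, 0.041, 0.0938]
eef_rot: [-0.106, 0.7, -0.106, -0.698]
wrist_force: [-0.3, 0.3, -0.3]
opening: 0.601
shift [5.8 0.2 1.6] turn -0.164662014413409 tooly -107.26 pos [0.6119 0.041  0.0938] q6 1.746 t 8.85
```

```bash
python3 -m jog '[3,0,0,0,60,4,0,0,0,60,4,0,0,0,60,4,0,0,0,60,4,0,0,0,60]'; python3 -m jog '[0,0,0,0,45,0,0,0,0,35,0,0,0,0,30,0,0,0,0,20,0,0,0,0,15]'
```

```text
time_s: 9.35
eef_pos: [0.6109, 0.0411, 0.0883]
eef_rot: [-0.106, 0.699, -0.106, -0.699]
wrist_force: [0.2, 0.4, 0.7]
opening: 0.598
time_s: 9.85
eef_pos: [0.611, 0.0412, 0.0884]
eef_rot: [-0.106, 0.699, -0.106, -0.699]
wrist_force: [-0.5, 2.0, 0.7]
opening: 0.295
```

```bash
python3 -m jog '[0,0,0,0,0,0,0,0,0,0,0,0,0,0,0,0,0,0,0,0,0,0,0,0,0]';python3 -c "
from h import *
go([.6103,.0413,.088],72.9)"
```

```text
time_s: 10.35
eef_pos: [0.6111, 0.0412, 0.0884]
eef_rot: [-0.106, 0.699, -0.106, -0.699]
wrist_force: [0.1, 2.9, 2.4]
opening: 0.297
shift [0.4 0.1 0.8] turn -0.16986410648087258 tooly -107.27 pos [0.6111 0.0412 0.0884] q6 1.746 t 10.35
```

```bash
python3 -m jog '[-3,0,0,0,0,-8,0,0,0,0,-14,0,0,0,0,-20,0,0,0,0,-28,0,0,0,0]'; python3 -m jog '[-10,0,0,0,0,-22,0,0,0,0,-36,0,0,0,0,-60,0,0,0,0,-100,0,0,0,0]'
```

```text
time_s: 10.85
eef_pos: [0.6107, 0.041, 0.1166]
eef_rot: [0.106, -0.699, 0.106, 0.699]
wrist_force: [0.4, 0.3, -2.8]
opening: 0.294
time_s: 11.35
eef_pos: [0.6091, 0.0412, 0.2154]
eef_rot: [0.106, -0.697, 0.106, 0.701]
wrist_force: [-0.1, -0.4, -3.1]
opening: 0.297
```

```bash
python3 -m jog '[-20,0,0,0,0,-23,0,0,0,0,-23,0,0,0,0,-23,0,0,0,0,-23,0,0,0,0]'; python3 - <<'E'
from std import *
c,im=std('orange',.278,'w3')
m=(im.min(2)>165).astype(np.uint8)*255
for k in cont(im,mask=m,amin=2000)[:2]:print(k.mean(0),rect(plane(c,k,.08,True)))
go([.6103,.0413,.24],72.9)
E
```

```text
time_s: 11.85
eef_pos: [0.6098, 0.0412, 0.2372]
eef_rot: [0.106, -0.698, 0.106, 0.7]
wrist_force: [0.4, 0.3, -2.7]
opening: 0.297
orange [280.  289.6] [613.9  39.4  32.6  23.6 -17.2] tool yz off [ 0.5  -4.28] tcp [0.6098 0.0412 0.2372]
orange [519.4 187.3] [622.  -66.5  27.6  18.3  -5.9] tool yz off [ 99.22 -43.46] tcp [0.6098 0.0412 0.2372]
[275.89103691 181.93673111] [610.3  41.6 121.6 102.5 -16.7]
[106.48275862 264.97931034] [571.2 253.2  98.   80.5 -87.4]
shift [-2.6 -0.2 -0.2] turn -0.17181993304086518 tooly -107.27 pos [0.61   0.0412 0.2374] q6 1.746 t 11.9
```

View pics/w3.png

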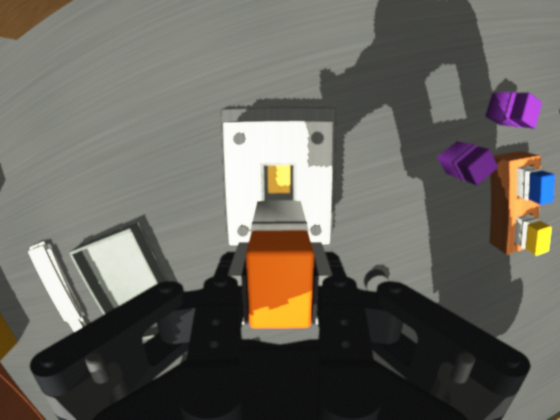

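The orange cartridge is held, with its cap at (280,280). The slot is empty and the brass seat shows at (280,180). Now to the far tray.

```bash
python3 -c "
from h import *
go([.522,.283,.17])"
```

```text
shift [  67.8 -204.8  155.6] turn None tooly -107.27 pos [0.61   0.0412 0.2374] q6 1.746 t 11.9
```

```bash
python3 -m jog '[0,-40,30,0,0,0,-80,61,0,0,0,-120,91,0,0,0,-160,122,0,0,0,-205,156,0,0]'; python3 -m jog '[0,0,0,0,0,0,0,0,0,0,0,0,0,0,0,0,0,0,0,0,0,0,0,0,0]'; python3 - <<'E'
from h import *
go([.522,.283,.051])
c,im=snap('wrist');save('w4',im)
ct,it=snap('top')
for n,cc,i,f in (('w',c,im,True),('t',ct,it,False)):
    hsv=cv2.cvtColor(i,cv2.COLOR_RGB2HSV);m=cv2.inRange(hsv,(25,0,120),(95,45,215))
    for k in cont(i,mask=m,amin=900)[:5]:
        print(n,k.mean(0).round(),rect(plane(cc,k,.004,f)))
E
```

```text
time_s: 12.4
eef_pos: [0.524, 0.2775, 0.2383]
eef_rot: [0.106, -0.699, 0.107, 0.7]
wrist_force: [1.3, -0.2, -3.0]
opening: 0.296
time_s: 12.9
eef_pos: [0.526, 0.2747, 0.2391]
eef_rot: [0.107, -0.699, 0.107, 0.699]
wrist_force: [-1.0, -0.6, -2.7]
opening: 0.296
shift [188.1  -6.8   6.3] turn None tooly -107.39 pos [0.526  0.2747 0.2391] q6 2.156 t 12.9
w [234. 183.] [529.  314.7 869.6 540.9  77.9]
w [504.  67.] [578.6 -69.7 281.5 258.  -17.2]
w [551. 371.] [-140.6 -204.2  328.5   79.1   16.1]
t [374. 199.] [ 404.9 -174.  1371.4 1117.4  -89.7]
t [ 65. 322.] [163.5 653.5 625.  283.   -0. ]
t [78. 96.] [844.  653.3 240.2 172.4  89.5]
t [ 57. 146.] [670.6 716.7 181.9 112.1  81.4]
```

View pics/w4.png

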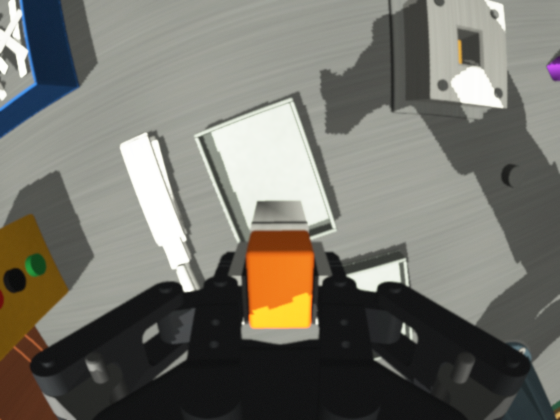

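The far tray's rim corners are at (197,136), (294,98) and (335,231). The second tray sits lower, at (390,280), and is not meant.

```bash
python3 -c "
from h import *
c=optics.get_calibration('wrist')
P=plane(c,[[197,136],[294,98],[335,231]],.03,True);print(P.round(3));d=(P[0]+P[2])/2;print(d)
go([d[0],d[1],.051])"
```

```text
[[0.596 0.348 0.03 ]
 [0.603 0.234 0.03 ]
 [0.445 0.232 0.03 ]]
[0.52050283 0.28982042 0.03      ]
shift [188.2 -12.6   9.5] turn None tooly -107.37 pos [0.5259 0.275  0.2392] q6 2.156 t 13.0
```

```bash
python3 -m jog '[30,-13,10,0,0,70,-13,10,0,0,110,-13,10,0,0,145,-13,10,0,0,170,-13,10,0,0]'; python3 -m jog '[4,0,0,0,0,7,0,0,0,0,10,0,0,0,0,12,0,0,0,0,14,0,0,0,0]'
```

```text
time_s: 13.5
eef_pos: [0.5186, 0.2904, 0.0666]
eef_rot: [0.106, -0.698, 0.107, 0.7]
wrist_force: [0.2, -0.6, -3.6]
opening: 0.297
time_s: 14.0
eef_pos: [0.5207, 0.2916, 0.0566]
eef_rot: [-0.107, 0.7, -0.106, -0.698]
wrist_force: [-0.5, -0.3, -2.4]
opening: 0.297
```

```bash
python3 -m jog '[1,0,0,0,0,2,0,0,0,0,3,0,0,0,0,3.5,0,0,0,0,4,0,0,0,0]'
```

```text
time_s: 14.5
eef_pos: [0.5197, 0.2914, 0.0514]
eef_rot: [-0.106, 0.699, -0.106, -0.699]
wrist_force: [-2.0, -0.4, 0.6]
opening: 0.293
```

```bash
python3 -m jog '[0.4,0,0,0,0,0.8,0,0,0,0,1.2,0,0,0,0,1.2,0,0,0,0,1.2,0,0,0,0]'
```

```text
time_s: 15.0
eef_pos: [0.5198, 0.2914, 0.0514]
eef_rot: [-0.106, 0.699, -0.106, -0.699]
wrist_force: [-3.8, -1.2, 9.0]
opening: 0.294
```

```bash
python3 -m jog '[-0.8,0,0,0,0,-0.8,0,0,0,35,-0.8,0,0,0,45,-0.8,0,0,0,60,-0.8,0,0,0,60]'; python3 -m jog '[-10,0,0,0,60,-40,0,0,0,60,-80,0,0,0,60,-130,0,0,0,60,-188,0,0,0,60]'; python3 -c "
from h import *
go([.522,-.268,.245],82)"
```

```text
time_s: 15.5
eef_pos: [0.5198, 0.2913, 0.0508]
eef_rot: [-0.106, 0.699, -0.106, -0.699]
wrist_force: [0.1, -0.5, -0.9]
opening: 0.602
time_s: 16.0
eef_pos: [0.5192, 0.2912, 0.2331]
eef_rot: [0.106, -0.699, 0.106, 0.699]
wrist_force: [1.1, 0.6, -0.4]
opening: 0.599
shift [ -11.9  533.2 -168.7] turn -9.271240438881478 tooly -107.27 pos [0.5192 0.2912 0.2331] q6 2.184 t 16.0
```

```bash
python3 -m jog '[-10,46,-15,0,60,-12,92,-30,0,60,-12,138,-44,0,60,-12,184,-58,0,60,-12,230,-73,0,60]'; python3 -m jog '[0,46,-15,0,60,0,92,-30,0,60,0,138,-44,0,60,0,184,-58,0,60,0,230,-73,0,60]';  python3 -c "
from h import *
go([.522,-.268,.242],82)"
```

```text
time_s: 16.5
eef_pos: [0.5208, 0.0484, 0.2439]
eef_rot: [-0.106, 0.7, -0.106, -0.699]
wrist_force: [1.5, 0.2, 0.4]
opening: 0.599
time_s: 17.0
eef_pos: [0.5223, -0.1932, 0.2439]
eef_rot: [-0.106, 0.7, -0.106, -0.699]
wrist_force: [0.4, -0.3, 0.2]
opening: 0.599
shift [  2.   71.5 -22. ] turn -9.274780279169761 tooly -107.27 pos [ 0.5223 -0.1932  0.2439] q6 1.305 t 17.0
```

```bash
python3 -m jog '[2,40,-12,-5,60,2,72,-22,-9,60,2,72,-22,-9,60,2,72,-22,-9,60,2,72,-22,-9,60]'; python3 -m jog '[0,0,0,0,60,0,0,0,0,60,0,0,0,0,60,0,0,0,0,60,0,0,0,0,60]'; python3 - <<'E'
from std import *
c,im=std('blue',.09,'w5'); std('yellow',.09)
go([.522,-.268,.24],82)
E
```

```text
time_s: 17.5
eef_pos: [0.5222, -0.2655, 0.2412]
eef_rot: [-0.051, 0.705, -0.051, -0.705]
wrist_force: [0.5, 0.1, 1.0]
opening: 0.601
time_s: 18.0
eef_pos: [0.5222, -0.2663, 0.2409]
eef_rot: [-0.051, 0.705, -0.051, -0.705]
wrist_force: [-0.1, 0.4, 0.3]
opening: 0.598
yellow [282.4 255.6] [ 453.2 -259.7   43.    26.9   -7.2] tool yz off [ 3.27 69.26] tcp [ 0.5222 -0.2664  0.2409]
shift [ 0.9  1.5 -0. ] turn -0.2660009675661854 tooly -98.27 pos [ 0.5222 -0.2665  0.2409] q6 1.041 t 18.1
```

View pics/w5.png

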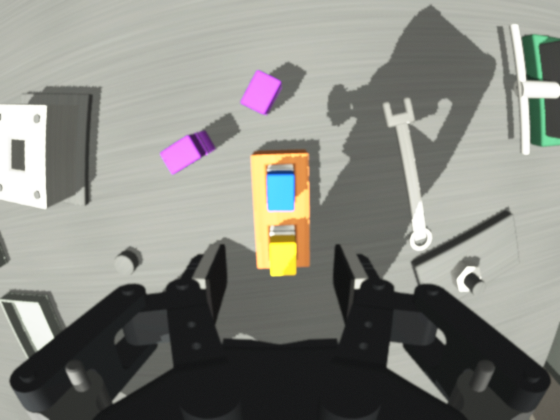

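This shows the stand with the blue cap at (280,190) and yellow at (283,256). The purple look-alikes are at (261,92) and (182,152), outside it.

```bash
python3 - <<'E'
from h import *
im=cv2.cvtColor(cv2.imread('pics/w5.png'),cv2.COLOR_BGR2RGB);h=cv2.cvtColor(im,cv2.COLOR_RGB2HSV)
for y in range(164,216,3): print(y,h[y,281].tolist(),end=' ')
c=optics.get_calibration('wrist');o,p,M=tool()
for lo in (120,150,190,215):
    m=cv2.inRange(h,(95,100,lo),(125,255,255))
    for k in cont(im,mask=m,amin=200):
        if abs(k.mean(0)-[280,190]).max()<30:
            r=rect(plane(c,k,.09,True));print('\n',lo,k.mean(0),k.min(0),k.max(0),r,(M.T@([r[0]/1e3,r[1]/1e3,.09]-p)*1e3).round(2))
E
```

```text
164 [13, 99, 180] 167 [30, 16, 163] 170 [109, 65, 141] 173 [109, 209, 160] 176 [99, 176, 255] 179 [96, 169, 255] 182 [96, 168, 255] 185 [96, 169, 255] 188 [96, 167, 255] 191 [96, 168, 255] 194 [96, 167, 255] 197 [96, 168, 255] 200 [96, 167, 255] 203 [96, 168, 255] 206 [96, 168, 255] 209 [98, 140, 255] 212 [22, 54, 255] 215 [27, 106, 255] 
 120 [280.56666667 190.69166667] [267 172] [294 209] [ 519.1 -267.4   35.4   25.1   -8.3] [150.86   1.34   2.91]

 150 [280.56779661 191.        ] [267 173] [294 209] [ 518.6 -267.3   34.5   25.1   -8.3] [150.86   1.31   3.42]

 190 [280.56779661 191.20338983] [267 174] [294 209] [ 518.1 -267.2   33.5   25.1   -8.3] [150.86   1.28   3.93]

 215 [280.45299145 191.35042735] [267 174] [294 209] [ 518.1 -267.2   33.5   25.1   -8.3] [150.86   1.28   3.93]
```

```bash
python3 -m jog '[30,1.3,4.4,0,60,70,1.3,4.4,0,60,110,1.3,4.4,0,60,140,1.3,4.4,0,60,160,1.3,4.4,0,60]'; python3 -m jog '[8,0,0,0,60,16,0,0,0,60,20,0,0,0,60,22,0,0,0,60,23,0,0,0,60]'; python3 -m jog '[0,0,0,0,60,0,0,0,0,60,0,0,0,0,60,0,0,0,0,60,0,0,0,0,60]'; python3 -c "
from h import *
go([.5177,-.2671,.0574],81.7)"
```

```text
time_s: 18.6
eef_pos: [0.5163, -0.2663, 0.078]
eef_rot: [0.052, -0.704, 0.05, 0.706]
wrist_force: [0.1, -0.2, -0.0]
opening: 0.598
time_s: 19.1
eef_pos: [0.5182, -0.2676, 0.0586]
eef_rot: [-0.051, 0.706, -0.051, -0.705]
wrist_force: [-0.1, 0.5, 0.1]
opening: 0.597
time_s: 19.6
eef_pos: [0.5177, -0.2672, 0.058]
eef_rot: [-0.051, 0.705, -0.051, -0.705]
wrist_force: [-0.3, -0.3, -0.2]
opening: 0.602
shift [ 0.6 -0.1 -0. ] turn 0.03045115839677237 tooly -98.27 pos [ 0.5177 -0.2672  0.058 ] q6 1.035 t 19.6
```

Right on target. I close and lift.

```bash
python3 -m jog '[0.5,0,0,0,45,0.5,0,0,0,35,0.5,0,0,0,30,0.5,0,0,0,20,0.5,0,0,0,10]'; python3 -m jog '[0.5,0,0,0,0,0.5,0,0,0,0,0.5,0,0,0,0,0.5,0,0,0,0,0.5,0,0,0,0]'; python3 -c "
from h import *
go([.5177,-.2671,.0574],81.7)"
```

```text
time_s: 20.1
eef_pos: [0.5177, -0.2671, 0.0574]
eef_rot: [0.051, -0.705, 0.051, 0.705]
wrist_force: [-0.2, 1.6, 1.3]
opening: 0.295
time_s: 20.6
eef_pos: [0.5178, -0.2671, 0.0574]
eef_rot: [-0.051, 0.705, -0.051, -0.705]
wrist_force: [-1.0, 2.2, 6.1]
opening: 0.296
shift [0.  0.  0.1] turn 0.03276646246047221 tooly -98.27 pos [ 0.5178 -0.2671  0.0574] q6 1.035 t 20.6
```

```bash
python3 -m jog '[-4,0,0,0,0,-10,0,0,0,0,-18,0,0,0,0,-28,0,0,0,0,-40,0,0,0,0]'; python3 -m jog '[-30,0,0,0,0,-70,0,0,0,0,-110,0,0,0,0,-142,0,0,0,0,-142,0,0,0,0]'; python3 -c "
from h import *
go([.6103,.0416,.24],73.2)"
```

```text
time_s: 21.1
eef_pos: [0.5175, -0.2672, 0.0976]
eef_rot: [0.051, -0.705, 0.051, 0.705]
wrist_force: [-0.4, -0.5, -3.5]
opening: 0.289
time_s: 21.6
eef_pos: [0.5203, -0.2692, 0.2461]
eef_rot: [-0.049, 0.709, -0.053, -0.702]
wrist_force: [1.3, -0.4, -2.7]
opening: 0.296
shift [   4.6 -320.6  -44.4] turn 8.536274719290645 tooly -98.26 pos [ 0.5203 -0.2692  0.2461] q6 1.035 t 21.6
```

```bash
python3 -m jog '[0,-45,-6,0,0,0,-92,-12,0,0,0,-138,-19,0,0,0,-185,-26,3,0,0,-230,-33,6,0]'; python3 -m jog '[0,-36,-10,2.5,0,0,-72,-18,2.5,0,0,-92,-24,2.5,0,0,-92,-24,2.5,0,0,-92,-24,2.5,0]';python3 -m jog '[0,0,0,0,0,0,0,0,0,0,0,0,0,0,0,0,0,0,0,0,0,0,0,0,0]'; python3 - <<'E'
from h import *
go([.6103,.0416,.24],73.2)
c,im=snap('wrist');save('w6',im);o,p,M=tool()
m=(im.min(2)>165).astype(np.uint8)*255
k=cont(im,mask=m,amin=2000)[0];r=rect(plane(c,k,.08,True));print('holder',r,(M.T@([r[0]/1e3,r[1]/1e3,.08]-p)*1e3).round(2))
a=cv2.imread('pics/w3.png');b=cv2.imread('pics/w6.png')
v=np.hstack([cv2.resize(x[150:350,200:360],None,fx=2.5,fy=2.5,interpolation=cv2.INTER_CUBIC) for x in (a,b)]);cv2.imwrite('pics/cmp.png',v)
E
```

```text
time_s: 22.1
eef_pos: [0.5829, -0.0422, 0.2377]
eef_rot: [0.089, -0.701, 0.089, 0.702]
wrist_force: [1.7, -0.5, -3.1]
opening: 0.296
time_s: 22.6
eef_pos: [0.6285, 0.0391, 0.2375]
eef_rot: [0.103, -0.699, 0.103, 0.7]
wrist_force: [0.2, 0.4, -3.5]
opening: 0.296
time_s: 23.1
eef_pos: [0.6293, 0.0385, 0.239]
eef_rot: [-0.103, 0.7, -0.103, -0.699]
wrist_force: [-0.3, -0.2, -3.6]
opening: 0.298
shift [-1.   2.5 19.1] turn -0.006692818332112438 tooly -106.81 pos [0.6293 0.0385 0.239 ] q6 1.737 t 23.1
holder [616.4  39.9 110.  103.6 -16.9] [158.96   2.5   12.74]
```

View pics/cmp.png

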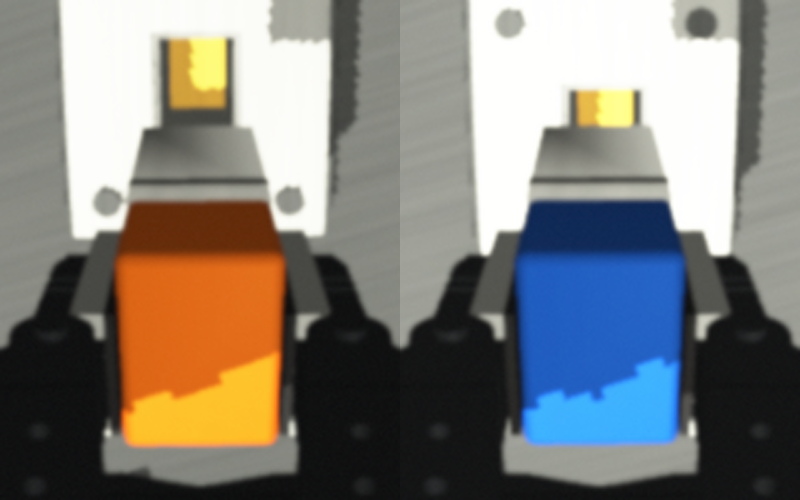

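Side by side, the blue cartridge sits in the jaws exactly as the orange one did. So the TCP that fitted the slot (≈0.6107, 0.0413) applies.

```bash
python3 -m jog '[20,2.5,10,0,0,40,2.5,18.7,0,0,60,2.5,18.7,0,0,80,2.5,18.7,0,0,95,2.5,18.7,0,0]';python3 -m jog '[5,0,0,0,0,5,0,0,0,0,5,0,0,0,0,5,0,0,0,0,5,0,0,0,0]'; python3 -m jog '[0,0,0,0,0,0,0,0,0,0,0,0,0,0,0,0,0,0,0,0,0,0,0,0,0]'; python3 -c "
from h import *
go([.6107,.0414,.1274],73.2)"
```

```text
time_s: 23.65
eef_pos: [0.6102, 0.042, 0.1426]
eef_rot: [0.103, -0.699, 0.103, 0.7]
wrist_force: [0.7, -0.1, -4.0]
opening: 0.296
time_s: 24.15
eef_pos: [0.6113, 0.0418, 0.1399]
eef_rot: [-0.103, 0.7, -0.103, -0.699]
wrist_force: [0.6, -0.8, -3.0]
opening: 0.297
time_s: 24.65
eef_pos: [0.6107, 0.0419, 0.1389]
eef_rot: [0.103, -0.7, 0.103, 0.7]
wrist_force: [-0.1, -0.1, -2.6]
opening: 0.3
shift [11.5  0.5 -0.2] turn 0.031185369006834662 tooly -106.77 pos [0.6107 0.0419 0.1389] q6 1.738 t 24.65
```

```bash
python3 -m jog '[2,0.4,0,0,0,4,0.4,0,0,0,6,0.4,0,0,0,8,0.4,0,0,0,9,0.4,0,0,0]'; python3 -m jog '[1,0,0,0,0,2,0,0,0,0,3,0,0,0,0,4,0,0,0,0,5,0,0,0,0]'
```

```text
time_s: 25.15
eef_pos: [0.6104, 0.0416, 0.1295]
eef_rot: [0.103, -0.699, 0.103, 0.7]
wrist_force: [0.4, -0.1, -4.0]
opening: 0.297
time_s: 25.65
eef_pos: [0.6106, 0.0415, 0.1248]
eef_rot: [-0.103, 0.7, -0.103, -0.7]
wrist_force: [-0.5, 0.4, -3.2]
opening: 0.297
```

Entering the slot without contact force. I continue.

```bash
python3 -m jog '[1.5,0,0,0,0,3,0,0,0,0,4.5,0,0,0,0,6,0,0,0,0,7.5,0,0,0,0]'
```

```text
time_s: 26.15
eef_pos: [0.6106, 0.0415, 0.1172]
eef_rot: [0.103, -0.7, 0.103, 0.7]
wrist_force: [0.2, 0.3, -2.9]
opening: 0.298
```

```bash
python3 -m jog '[2,0,0,0,0,4,0,0,0,0,6,0,0,0,0,8,0,0,0,0,10,0,0,0,0]'
```

```text
time_s: 26.65
eef_pos: [0.6105, 0.0415, 0.1072]
eef_rot: [0.103, -0.7, 0.103, 0.7]
wrist_force: [0.6, 0.7, -4.2]
opening: 0.292
```

```bash
python3 -m jog '[2,0,0,0,0,4,0,0,0,0,6,0,0,0,0,8,0,0,0,0,10,0,0,0,0]'
```

```text
time_s: 27.15
eef_pos: [0.6106, 0.0415, 0.0972]
eef_rot: [-0.103, 0.7, -0.103, -0.7]
wrist_force: [0.6, -0.4, -2.9]
opening: 0.292
```

```bash
python3 -m jog '[2,0,0,0,0,4,0,0,0,0,6,0,0,0,0,7,0,0,0,0,7.5,0,0,0,0]'; python3 -m jog '[0.5,0,0,0,0,1,0,0,0,0,1.3,0,0,0,0,1.3,0,0,0,0,1.3,0,0,0,0]'
```

```text
time_s: 27.65
eef_pos: [0.6105, 0.0415, 0.0897]
eef_rot: [0.103, -0.699, 0.103, 0.7]
wrist_force: [-0.2, -0.8, -3.6]
opening: 0.295
time_s: 28.15
eef_pos: [0.6106, 0.0415, 0.0886]
eef_rot: [-0.103, 0.7, -0.103, -0.7]
wrist_force: [0.1, 0.3, -3.7]
opening: 0.295
```

```bash
python3 -m jog '[0.3,0,0,0,0,0.3,0,0,0,35,0.3,0,0,0,45,0.3,0,0,0,60,0.3,0,0,0,60]'; python3 -m jog '[-8,0,0,0,60,-20,0,0,0,60,-35,0,0,0,60,-50,0,0,0,60,-50,0,0,0,60]'; python3 -m jog '[0,0,0,0,0,0,0,0,0,0,0,0,0,0,0,0,0,0,0,0,0,0,0,0,0]';python3 -m jog '[2,0,0,0,0,5,0,0,0,0,8,0,0,0,0,10,0,0,0,0,12,0,0,0,0]'; python3 -c "
from h import *
go([.6107,.0414,.122],73.2)"
```

```text
time_s: 28.65
eef_pos: [0.6108, 0.0415, 0.0886]
eef_rot: [-0.103, 0.7, -0.103, -0.699]
wrist_force: [0.1, -0.8, -0.2]
opening: 0.601
time_s: 29.15
eef_pos: [0.6128, 0.0413, 0.1422]
eef_rot: [-0.103, 0.702, -0.103, -0.697]
wrist_force: [-0.2, -0.6, 0.8]
opening: 0.601
time_s: 29.65
eef_pos: [0.6103, 0.0415, 0.1377]
eef_rot: [0.103, -0.699, 0.103, 0.7]
wrist_force: [-0.2, 0.1, -0.4]
opening: -0.003
time_s: 30.15
eef_pos: [0.6105, 0.0415, 0.1259]
eef_rot: [0.103, -0.699, 0.103, 0.7]
wrist_force: [-0.0, -0.4, -0.1]
opening: 0.001
shift [ 3.9  0.1 -0.3] turn 0.029977267856679646 tooly -106.77 pos [0.6105 0.0415 0.1259] q6 1.738 t 30.15
```

```bash
python3 -m jog '[1.5,0,0,0,0,3,0,0,0,0,4.5,0,0,0,0,6,0,0,0,0,7,0,0,0,0]'; python3 -m jog '[1,0,0,0,0,2,0,0,0,0,3,0,0,0,0,4,0,0,0,0,5,0,0,0,0]'
```

```text
time_s: 30.65
eef_pos: [0.6109, 0.0415, 0.1198]
eef_rot: [-0.103, 0.7, -0.103, -0.699]
wrist_force: [-1.6, -0.7, 4.1]
opening: -0.001
time_s: 31.15
eef_pos: [0.6108, 0.0415, 0.1144]
eef_rot: [-0.103, 0.7, -0.103, -0.699]
wrist_force: [-1.4, -0.0, 4.5]
opening: 0.008
```

```bash
python3 -m jog '[1,0,0,0,0,2,0,0,0,0,3,0,0,0,0,4,0,0,0,0,5,0,0,0,0]'; python3 -m jog '[1,0,0,0,0,2,0,0,0,0,3,0,0,0,0,4,0,0,0,0,5,0,0,0,0]'
```

```text
time_s: 31.65
eef_pos: [0.6108, 0.0415, 0.1095]
eef_rot: [-0.103, 0.7, -0.103, -0.699]
wrist_force: [-1.1, -0.7, 6.3]
opening: -0.003
time_s: 32.15
eef_pos: [0.6109, 0.0415, 0.1046]
eef_rot: [-0.103, 0.7, -0.103, -0.699]
wrist_force: [-0.5, 0.8, 5.7]
opening: 0.005
```

```bash
python3 -m jog '[1,0,0,0,0,2,0,0,0,0,3,0,0,0,0,4,0,0,0,0,5,0,0,0,0]'
```

```text
time_s: 32.65
eef_pos: [0.6109, 0.0415, 0.0997]
eef_rot: [-0.103, 0.7, -0.103, -0.699]
wrist_force: [-1.8, 1.0, 7.7]
opening: 0.002
```

```bash
python3 -m jog '[0.7,0,0,0,0,1.4,0,0,0,0,2.1,0,0,0,0,2.8,0,0,0,0,3.2,0,0,0,0]'; python3 -m jog '[0.3,0,0,0,0,0.6,0,0,0,0,0.9,0,0,0,0,1.2,0,0,0,0,1.2,0,0,0,0]'
```

```text
time_s: 33.15
eef_pos: [0.6109, 0.0415, 0.0966]
eef_rot: [-0.103, 0.7, -0.103, -0.699]
wrist_force: [-2.3, 0.5, 7.7]
opening: -0.0
time_s: 33.65
eef_pos: [0.6113, 0.0415, 0.0961]
eef_rot: [-0.103, 0.7, -0.103, -0.699]
wrist_force: [-2.7, -0.0, 11.4]
opening: -0.001
```

```bash
python3 -m jog '[0.3,0,0,0,0,0.6,0,0,0,0,0.9,0,0,0,0,1.2,0,0,0,0,1.2,0,0,0,0]'
```

```text
time_s: 34.15
eef_pos: [0.6118, 0.0415, 0.0958]
eef_rot: [-0.103, 0.701, -0.103, -0.699]
wrist_force: [-3.9, 0.3, 15.8]
opening: 0.003
```

```bash
python3 -m jog '[0.2,0,0,0,0,0.4,0,0,0,0,0.6,0,0,0,0,0.6,0,0,0,0,0.6,0,0,0,0]'
```

```text
time_s: 34.65
eef_pos: [0.6121, 0.0414, 0.0958]
eef_rot: [-0.103, 0.701, -0.103, -0.698]
wrist_force: [-4.4, 0.6, 17.1]
opening: -0.003
```

```bash
python3 -m jog '[-1,0,0,0,0,-3,0,0,0,0,-5,0,0,0,0,-8,0,0,0,0,-11,0,0,0,0]'; python3 -m jog '[-4,0,0,0,0,-10,0,0,0,0,-18,0,0,0,0,-26,0,0,0,0,-34,0,0,0,0]';python3 -m jog '[-30,0,0,0,0,-70,0,0,0,0,-98,0,0,0,0,-98,0,0,0,0,-98,0,0,0,0]'; python3 - <<'E'
from h import *
c,im=snap('wrist');ct,it=snap('top');cs,i3=snap('scene')
v=[cv2.resize(im[60:300,150:420],(400,356)),cv2.resize(i3[100:385,150:470],(400,356))]
save('fin',np.hstack(v));go([.6107,.0414,.24],73.2)
for z in (.105,.121): print(z,'blue top edges proj', proj(c,[[.6107-.017,.0414+.0054,z],[.6107+.017,.0414-.0054,z]],True).round(1).tolist())
h=cv2.cvtColor(im,cv2.COLOR_RGB2HSV);m=cv2.inRange(h,(95,100,190),(125,255,255))
for k in cont(im,mask=m,amin=300): print(k.mean(0),k.min(0),k.max(0),[(z,rect(plane(c,k,z,True))) for z in (.105,.121)])
E
```

```text
time_s: 35.15
eef_pos: [0.6106, 0.0415, 0.1041]
eef_rot: [-0.103, 0.7, -0.103, -0.7]
wrist_force: [0.1, -0.0, 3.8]
opening: -0.002
time_s: 35.65
eef_pos: [0.6106, 0.0415, 0.1389]
eef_rot: [-0.103, 0.7, -0.103, -0.699]
wrist_force: [0.5, -0.1, 0.4]
opening: -0.001
time_s: 36.15
eef_pos: [0.6109, 0.0415, 0.2372]
eef_rot: [-0.103, 0.7, -0.103, -0.699]
wrist_force: [0.0, 0.1, 0.1]
opening: 0.005
shift [-5.6 -0.1 -1.1] turn 0.024716722514313005 tooly -106.78 pos [0.6096 0.0416 0.2344] q6 1.738 t 36.3
0.105 blue top edges proj [[278.9, 212.5], [279.5, 172.8]]
0.121 blue top edges proj [[278.8, 218.1], [279.5, 176.2]]
[279.00793651 192.6984127 ] [265 174] [293 212] [(0.105, array([610.5,  41.6,  34.1,  24.8, -16.8])), (0.121, array([614.2,  40.5,  32.2,  23.3, -16.8]))]
```

View pics/fin.png

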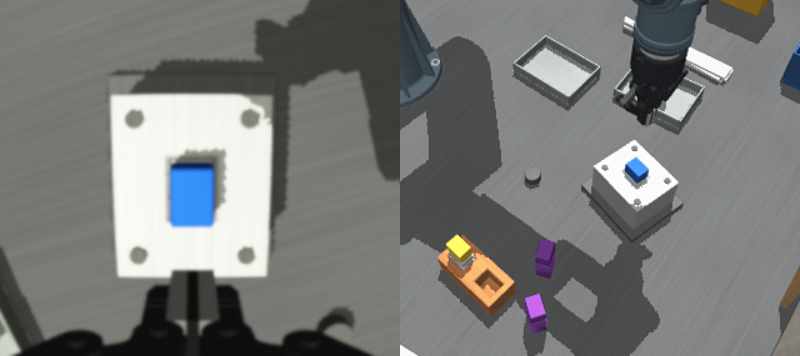

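The blue cartridge is caught (top about 0.105 m, no steel showing), and the stand's blue socket is empty. The gripper hides the tray, so I move aside and check it by numbers.

```bash
python3 -m jog '[-30,40,0,0,0,-60,80,0,0,0,-60,120,0,0,0,-60,150,0,0,0,-60,180,0,0,0]'; python3 -m jog '[0,0,0,0,0,0,0,0,0,0,0,0,0,0,0,0,0,0,0,0,0,0,0,0,0]'; python3 - <<'E'
from h import *
for n in ('top','scene'):
    c,im=snap(n);h=cv2.cvtColor(im,cv2.COLOR_RGB2HSV)
    m=cv2.inRange(h,(5,140,90),(24,255,255))
    for k in cont(im,mask=m,amin=25):
        r=rect(plane(c,k,.084))
        if r[2]<80 and abs(r[0]-520)<90 and abs(r[1]-290)<80: print(n,k.mean(0),r)
    m=cv2.inRange(h,(95,100,120),(125,255,255))
    for k in cont(im,mask=m,amin=25):
        r=rect(plane(c,k,.105))
        if abs(r[0]-610)<60 and abs(r[1]-41)<60: print(n,'blue',k.mean(0),r)
print(status.get_obs()['wrist_force'])
E
```

```text
time_s: 36.8
eef_pos: [0.5576, -0.132, 0.2948]
eef_rot: [0.104, -0.699, 0.103, 0.7]
wrist_force: [0.3, 0.4, -0.2]
opening: -0.003
time_s: 37.3
eef_pos: [0.5589, -0.1298, 0.2959]
eef_rot: [0.103, -0.7, 0.103, 0.7]
wrist_force: [0.0, 0.3, 0.3]
opening: -0.003
top [184.42424242 190.81818182] [518.7 289.   32.7  27.1 -17.6]
top blue [269.17142857 157.85714286] [609.8  40.8  37.   26.5 -18.3]
scene [358.57142857 158.16666667] [523.3 282.4  47.1  41.7 -16.1]
scene blue [339.02631579 233.39473684] [610.9  40.   34.9  28.6 -16.9]
[ 0.74829898  0.60491095 -0.00134586]
```

Orange is standing in the far tray, and blue is caught in the holder.

```bash
python3 -c "
from bench import hand_in
print(hand_in())"
```

```text
the job is handed in; nothing more can be done
None
```

The cartridges are swapped and the job is handed in, at about 37 s of the 72 s allowed. No verdict was reported.

- **Orange cartridge:** I pressed it to the firm stop and the catch let go, so it sprang up. The highest vertical force read at the end of any call was 17.0 N (about 17.8 N with the sideways part). I lifted it out and set it in the tray farther from the base. At touchdown I went about 1 mm too far and pushed it on the tray floor with about 9 N before easing off and letting go.
- **Blue cartridge:** it slid into the slot with no contact force, and I let it go just above the seat. I then pressed it with shut fingers to the same stop depth, with a highest vertical reading of 17.1 N (about 17.7 N in all).

Last checks, after the gripper had let go and moved clear:
- **Blue:** its top is about 105 mm above the table, so it stands about 25 mm proud, inside the caught range. Wrist, top and scene views agree with this.
- **Orange:** it stands in the tray at about (0.519, 0.289). The scene view put it at about (0.523, 0.282), because its mask included the cap's sides.
- **Everything else:** the last picture shows the yellow cartridge and purple look-alikes where they were. It did not cover the wrench.
- **Touching nothing:** wrist force read about zero.

No check failed. Forces were only read at the end of each half-second call, so a brief higher peak between readings can't be ruled out.

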